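Load the capacitor test jig and hold the probe on its spring contact

TASK

Load the test jig: stand the tall capacitor in pocket one (one dot), then the short one in pocket two (two dots), each upright, fully down and let go. Then draw the test probe out of its stand and hold it with its tip on the middle of the brass spring contact, square to the jig's sloping face, pressing lightly so that the contact is about halfway down. Finish while still holding the probe there, never press hard, and leave the other things on the bench where they are.

Things in the scene. Friction and masses are not known exactly. Their poses are not given: they have to be found in the camera images.
- jig: Fixed test jig, origin at the centre of its underside. Dark steel base plate 130 (x) by 290 (y) by 8 mm. Right (-y) half: white block 80 by 160 mm, top at z 34 mm, with three round pockets at x 0, y -15, -65, -115 mm. Left, y 35 to 125 mm: grey wedge desk, its top sloping 25 degrees from z 25 mm at the front (-x) up to z 67 mm at the back.
- pocket1 (a point): Centre of the mouth of pocket one, on the block's top; axes as the jig's. Pockets are 29 mm wide, 22 mm deep, marked in front (-x) with one, two and three black dots. Pocket one is next to the sloping desk; pocket three, farthest from it, stays empty.
- pocket2 (a point): Centre of the mouth of pocket two (two dots), on the top of the block; axes as the jig's. The pocket's floor is 22 mm below.
- cap_tall: Tall can capacitor, upright cylinder 26 mm across and 72 mm high, plain aluminium can with a grey plastic top and two small terminals, about 85 g. Origin at the centre of its underside, z up its axis. Stands on the bench.
- cap_short: Short can capacitor, 26 mm across and 50 mm high, otherwise like the tall one, about 60 g. Origin at the centre of its underside, z up its axis. Stands on the bench.
- stand: Fixed aluminium block 64 by 64 mm, 50 mm high, with a 16 mm hole down its middle in which the probe stands. Origin at the centre of its underside.
- probe: Rigid test probe, 133 mm long, about 120 g. Origin at its tip, z up its axis to the handle. From the tip: 6 mm needle to 18 mm, 12 mm shaft from 24 to 46, round guard 32 mm wide from 46 to 51, black square handle 22 by 22 mm (flats across x and y) from 51 to 129. At the start it stands tip down in the stand, guard on the block's top, tip 4 mm above the bench; it lifts straight out.
- contact (a joint): Travel of the spring contact in m: 0 at rest, 0.012 fully down. It slides square to the sloping face; the spring gives about 1.5 N at the start of travel, 4.5 N halfway (0.006) and 7.5 N fully down, and pushes back up when let go.
- contact_face (a point): Middle of the flat top of the spring contact: a brass button 20 mm across, ringed by small steel beads, in the middle of the sloping face and standing 14 mm out of it at rest. z points square out of the sloping face (25 degrees from vertical, leaning to the jig's -x). The point moves with the contact.
- spool: Bystander: copper wire spool standing on its flange, 68 mm across, 46 mm high. Origin at the centre of its underside. Leave alone.
- tape: Bystander: white roll of tape lying flat, 68 mm across, 19 mm high. Origin at the centre of its underside. Leave alone.
- screwdriver: Bystander: screwdriver with an orange handle lying on the bench in front of the robot. Leave alone.
- jar: Bystander: closed jar 52 mm across, 60 mm high. Origin at the centre of its underside. Leave alone.

How it is judged:
By the outcome, as a careful person would: the job done as asked, in the order asked, and still so for the second after the job is handed in, while the arm keeps its last pose, push and grip.
It also fails if it takes over 72 s, if anything falls off the work surface, if the arm or the gripper's body presses on something with over 40 N, if the wrist force passes 120 N, or if a joint passes its speed limit or range.

ROBOT

A 6-joint arm with a two-finger parallel gripper is mounted at the origin on the work surface. World frame = base frame: x ahead of the robot, y to its left, z up, the work surface at z = 0. Lengths are in m, angles in rad, forces in N, time in s.
With the tool pointing down it reaches from about 0.35 to 0.85 m from the base axis. Payload 8.1 kg.
Tool frame: the origin (TCP) lies between the finger pads; the fingertips stand 25 mm ahead of it and the grasp point (between the pads) lies 6 mm ahead of it (env.nose_length is the distance from the TCP to the fingertips, in m); z points along the fingers, y is the line along which they close (so a half turn about z gives the same grasp; the last joint's range is limited). The gripper opens to 85 mm and grips with 20 to 120 N. Pads are 22 mm wide; open, the fingers measure 114 mm over their backs; the gripper's body (76 mm by 85 mm) begins 54 mm behind the grasp point. The pads swing forward as they close: fully open they stand 13 mm farther back than shut.
Start: joints at [-1.371, 0.13, 1.488, -0, 1.523, -0.085], TCP at [0.169, -0.576, 0.256] pointing down, gripper open.
Joint ranges: [-2.96, 2.96], [-0.89, 2.26], [0.02, 2.5], [-1.34, 4.48], [0, 2.73], [-2.66, 2.66]. Speed limits (rad/s): [2.39, 2.39, 2.79, 3.14, 3.14, 3.14].

INTERFACE

Orientations are given as [roll, pitch, yaw] about the fixed x, y, z axes, in that order (R = Rz(yaw) Ry(pitch) Rx(roll)).
In Python, from plant import env gives the robot as it stands.
- The arm moves only by the shell command python3 nudge.py 'ROWS' [OPENING] [FORCE]. ROWS is rows parted by semicolons, their numbers by spaces, 1 to 12 of them, each of 4 numbers: dx, dy, dz in m, then a turn about the tool's z in rad; each row shifts and turns the commanded pose from where the row before left it, along the tool's axes as they then stand; what a row does not reach is not made up. A row lasts 1/12 s, in which the tool goes at most 0.0417 m and 0.125 rad, less where a joint would pass 70% of its speed; a pose out of reach is approached as far as the arm can. OPENING is the finger opening in m, set as the command begins (- or left out keeps the last). The fingers move at their own pace and stop on an object; FORCE is the grip in N (left out, the last holds). Time passes only in rows, so rows that do not move let the fingers close. It prints the time, the measured TCP pose, the force, the opening and the grip force at its end.
- env.get_obs(): the state, without advancing time (a new reading comes with each control period).
- env.read_camera(name): name is "scene" or "side" or "wrist"; returns a dict with "color" (420x560x3 uint8, red, green, blue), "K" (3x3 intrinsics, pixels), "R" (3x3) and "t" (3): a world point X has camera coordinates R X + t. Camera axes: x right, y down, z forward; pixel columns grow to the right and rows downward; lengths in m; the calibration is good to about 2 mm. The wrist camera is an equidistant fisheye: a pixel r from the principal point sees the ray r / f radians off the axis. A picture is of the moment at which its call begins. There is no depth.
- env.sign_off(): hands the job in; it is judged then, once.
The state is a dict: "time": time; "joint_pos": joint angles; "qvel": joint speeds; "tau": joint torques, N m; "tool_pos": TCP position; "tcp_rot": TCP orientation; "ft_force": force on the tool from outside, world axes, zero at the start; "moment": the same for the moment, N m; "opening": finger opening in m; "grasp_force": force on a finger pad.
Only numpy, scipy, OpenCV 4.12 (cv2) and the standard library are available. Lean on these libraries where they do the work, as an engineer would, in place of code of your own. Each camera call takes 0.05 s, during which the arm holds its last target. There are 200 camera calls.

## Working session

There is one attempt and no reset: what is moved stays moved. The work goes in short steps, Python scripts to look and compute and a shell command to move; the robot and the scene stay as the last step left them, time stands still between calls to the robot, and variables do not carry over. Pictures are saved under pics/ and viewed, at most 10 in all, crops included, and the job is handed in when it is done.

```bash
ls; mkdir -p pics
python3 - <<'E'
from plant import env
import cv2
for n in ("scene","side"):
    c=env.read_camera(n); cv2.imwrite(f"pics/{n}0.png",c["color"][:,:,::-1]); print(n,c["K"],c["R"],c["t"])
o=env.get_obs();print(o)
E
```

```text
nudge.py
pics
plant.py
scene [[385.26717975   0.         282.19342584]
 [  0.         385.26717975 207.05727075]
 [  0.           0.           1.        ]] [[ 0.79917779  0.60100661 -0.01029166]
 [ 0.33569448 -0.46045558 -0.82176023]
 [-0.49862218  0.65327767 -0.56974047]] [-0.42864159 -0.12236035  1.24322859]
side [[497.32264493   0.         290.61195806]
 [  0.         497.32264493 214.58984833]
 [  0.           0.           1.        ]] [[-0.99813533 -0.06079382 -0.00547554]
 [-0.02705504  0.52103657 -0.85310545]
 [ 0.05471649 -0.85136655 -0.52170979]] [0.5426301  0.07592386 1.36833559]
{'time': 0.1, 'joint_pos': array([-1.37142789e+00,  1.31115907e-01,  1.48915844e+00, -3.32645543e-06,
        1.52300018e+00, -8.54070922e-02]), 'qvel': array([ 0.00170355, -0.00225263, -0.00334123,  0.00072154, -0.00244408,
        0.00045951]), 'tau': array([-1.08679656e-04, -5.70950246e+01, -5.01941657e+01, -2.50442617e-04,
        8.05872754e-03, -9.48555027e-06]), 'tool_pos': array([ 0.16849225, -0.57538842,  0.25533777]), 'tcp_rot': array([-3.13991662e+00, -1.40159222e-04,  2.84775569e-01]), 'ft_force': array([ 0.12290094, -0.95284468, -0.33042498]), 'moment': array([-0.02121145, -0.01518911, -0.04238351]), 'grasp_force': 0.0, 'opening': 0.08525248719893593}
```
View pics/scene0.png

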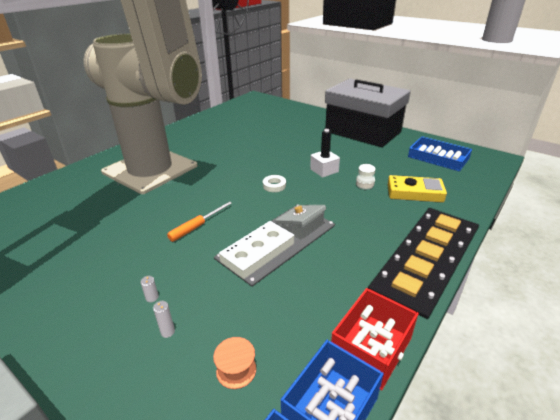

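View pics/side0.png

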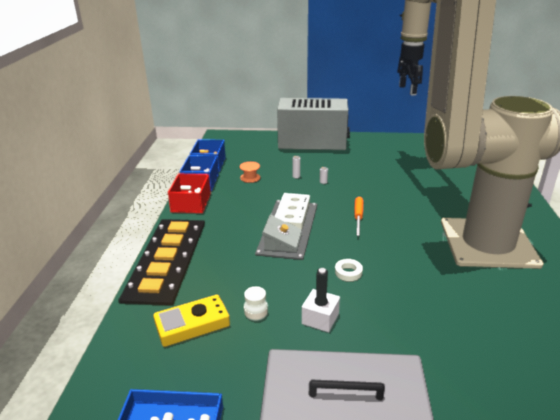

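The scene view shows the short cap at about (149,289), the tall cap at (165,320), the jig at (275,245), and the probe and stand at (325,155). The side view shows the tall cap at (297,167), the short cap at (324,175), the jig at (290,225) and the stand at (321,308). I'll enlarge these for measuring and take a wrist view.

Run:
```python
from plant import env
import cv2, numpy as np
s=cv2.imread("pics/scene0.png"); d=cv2.imread("pics/side0.png")
def cr(im,x,y,w,h,k): return cv2.resize(im[y:y+h,x:x+w],None,fx=k,fy=k,interpolation=cv2.INTER_CUBIC)
# top: scene jig (212,198,130,90) x3 ; side jig (252,185,75,75)
a=np.full((600,800,3),90,np.uint8)
def put(p,x,y): a[y:y+p.shape[0],x:x+p.shape[1]]=p
put(cr(s,212,200,126,86,4),0,0)      # 504x344
put(cr(d,255,188,66,72,4),510,0)     # 264x288
put(cr(s,135,270,50,72,3.5),0,346)     # 175x252
put(cr(s,305,125,40,54,4),180,346)     # 160x216
put(cr(d,285,150,50,40,4),345,346)     # 200x160
put(cr(d,298,262,46,70,4),560,300)     # 184x280
cv2.imwrite("pics/mont.png",a)
c=env.read_camera("wrist"); cv2.imwrite("pics/wrist0.png",c["color"][:,:,::-1]); print(c["K"],c["R"],c["t"])
```

```text
[[325.1922621    0.         282.97295683]
 [  0.         325.1922621  205.20604292]
 [  0.           0.           1.        ]] [[ 0.2800451  -0.95998463 -0.00206361]
 [-0.91984472 -0.26894943  0.28557293]
 [-0.27470063 -0.0780751  -0.95835476]] [-0.59777727 -0.03570869  0.37939561]
```

View pics/mont.png

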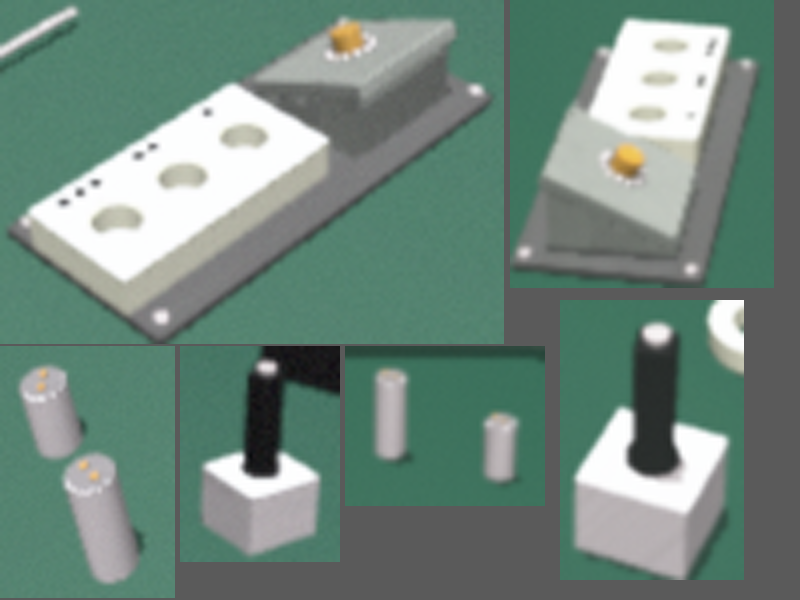

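View pics/wrist0.png

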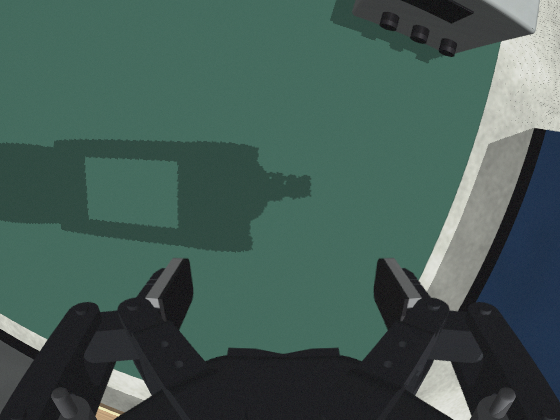

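The montage shows jig, block, pocket, stand, probe and cap features clearly. The wrist view only has bare bench. Next I fit the poses from these points.

```bash
cat > h.py <<'E'
import numpy as np
from plant import env
from scipy.optimize import least_squares
from scipy.spatial.transform import Rotation as Ro
CAM={"s":(np.array([[385.267,0,282.193],[0,385.267,207.057],[0,0,1]]),np.array([[0.79917779,0.60100661,-0.01029166],[0.33569448,-0.46045558,-0.82176023],[-0.49862218,0.65327767,-0.56974047]]),np.array([-0.42864159,-0.12236035,1.24322859])),
"d":(np.array([[497.3226,0,290.612],[0,497.3226,214.59],[0,0,1]]),np.array([[-0.99813533,-0.06079382,-0.00547554],[-0.02705504,0.52103657,-0.85310545],[0.05471649,-0.85136655,-0.52170979]]),np.array([0.5426301,0.07592386,1.36833559]))}
def proj(c,X):
    K,R,t=CAM[c]; p=K@(R@X+t); return p[:2]/p[2]
def T(p,X): # p=x,y,yaw  X local
    c,s=np.cos(p[2]),np.sin(p[2]); return np.array([p[0]+c*X[0]-s*X[1],p[1]+s*X[0]+c*X[1],X[2]])
def fish(c,uv): # wrist pixel -> world ray (origin, dir)
    K,R,t=c["K"],c["R"],c["t"]; d=(np.array(uv,float)-K[:2,2])/K[0,0]; th=np.hypot(*d)
    v=np.r_[d/th*np.sin(th),np.cos(th)] if th>1e-9 else np.array([0,0,1.]); return -R.T@t,R.T@v
def hit(c,uv,z):
    o,d=fish(c,uv); return (o+d*(z-o[2])/d[2])[:2]
def fproj(c,X):
    p=c["R"]@X+c["t"]; th=np.arctan2(np.hypot(*p[:2]),p[2]); return c["K"][:2,2]+c["K"][0,0]*th*p[:2]/np.hypot(*p[:2])
E
python3 - <<'E'
from h import *
def P(ox,oy,k,mx,my,x,y): return np.array([ox+(x-mx+.5)/k-.5, oy+(y-my+.5)/k-.5])
J=lambda x,y:P(212,200,4,0,0,x,y); JD=lambda x,y:P(255,188,4,510,0,x,y)
C=lambda x,y:P(135,270,3.5,0,346,x,y); CD=lambda x,y:P(285,150,4,345,346,x,y)
S=lambda x,y:P(305,125,4,180,346,x,y); SD=lambda x,y:P(298,262,4,560,300,x,y)
z=.034
cz=.046+.014*np.cos(np.radians(25)); cx=-.014*np.sin(np.radians(25))
jig=[("s",J(245,136),(0,-.015,z)),("s",J(183,177),(0,-.065,z)),("s",J(117,219),(0,-.115,z)),("s",J(238,84),(-.04,.015,z)),("s",J(328,143),(.04,.015,z)),("s",J(125,278),(.04,-.145,z)),("s",J(30,212),(-.04,-.145,z)),
("s",J(347,28),(cx,.08,cz)),("d",JD(628,150),(cx,.08,cz)),
("d",JD(626,20),(.04,-.145,z)),("d",JD(730,30),(-.04,-.145,z)),("d",JD(647,113),(0,-.015,z)),("d",JD(660,78),(0,-.065,z)),("d",JD(671,46),(0,-.115,z)),
("s",J(490,97),(.065,.145,.008)),("s",J(158,343),(.065,-.145,.006)),("d",JD(513,267),(.065,.145,.006)),("d",JD(702,282),(-.065,.145,.006))]
h=.032
st=[("s",S(203,465),(-h,-h,.05)),("s",S(318,485),(h,h,.05)),("s",S(253,506),(h,-h,.05)),("s",S(251,553),(h,-h,0)),("s",S(267,368),(0,0,.137)),
("d",SD(623,409),(-h,-h,.05)),("d",SD(728,437),(-h,h,.05)),("d",SD(690,513),(h,h,.05)),("d",SD(576,476),(h,-h,.05)),("d",SD(657,333),(0,0,.137))]
def fit(f,p0,yaw=True):
    r=least_squares(lambda p:np.concatenate([proj(c,T(p,X))-q for c,q,X in f]),p0,loss="soft_l1"); return r.x,[np.round(proj(c,T(r.x,X))-q,1).tolist() for c,q,X in f]
for n,f,ps in (("jig",jig,[(.5,0,a) for a in (0,1.5,-1.5)]),("stand",st,[(.5,.3,a) for a in (-.8,0,.8,1.6,-1.6,3)])):
    print(n,*min((fit(f,p) for p in ps),key=lambda r:np.abs(r[1]).sum()))
for n,f in (("short",[("s",C(44,381),(0,0,.05)),("d",CD(502,419),(0,0,.05))]),("tall",[("s",C(91,471),(0,0,.072)),("d",CD(391,375),(0,0,.072))])):
    print(n,*fit(f,(.3,-.4,0)))
E
```

```text
jig [ 0.55398441 -0.04290284 -0.11596428] [[-0.2, -0.5], [-0.0, -0.7], [0.0, -0.5], [-1.4, 0.1], [0.2, -0.8], [-0.1, 0.4], [-0.3, -0.3], [-0.6, 0.2], [0.4, 0.7], [-0.0, -0.1], [-0.5, -0.5], [-0.1, -0.6], [-0.3, -0.6], [-0.2, -0.8], [1.1, -0.7], [0.4, -0.5], [-1.4, -1.2], [-0.3, -0.0]]
stand [0.45663365 0.32302441 1.14542868] [[10.7, 8.3], [-12.4, -9.7], [15.6, -6.9], [14.9, -4.5], [-0.9, -0.4], [0.8, -0.9], [0.6, 0.8], [-1.7, -0.5], [-0.1, -0.7], [0.3, -0.7]]
short [ 0.4539234  -0.33762106  0.        ] [[-0.1, -0.1], [-0.3, 0.1]]
tall [ 0.54793315 -0.37382671  0.        ] [[-0.1, -0.1], [-0.2, -0.1]]
```

```bash
python3 nudge.py '.0351 -.0072 0 0;.0351 -.0072 0 0;.0351 -.0072 0 0;.0351 -.0072 0 0;.0351 -.0072 0 0;.0351 -.0072 0 0;.0351 -.0072 0 0;.0351 -.0072 0 0;.0351 -.0072 0 0;.0351 -.0072 0 0;.0351 -.0072 0 0;.0351 -.0072 0 0' 0.085
python3 nudge.py '0 0 0 -.117;0 0 0 -.117;0 0 0 -.117;0 0 0 -.117;0 0 0 -.117;0 0 0 -.117;0 0 0 -.117;0 0 0 -.117;0 0 0 -.117;0 0 0 -.117;0 0 0 0'
python3 - <<'E'
from h import *
import cv2
print(env.nose_length, env.get_obs()["joint_pos"])
c=env.read_camera("wrist"); cv2.imwrite("pics/w1.png",c["color"][:,:,::-1]); np.savez("w1.npz",**c)
print(-c["R"].T@c["t"])
for X in ((.548,-.374,.072),(.454,-.338,.05)): print(fproj(c,np.array(X)))
E
```

```text
time: 1.15
tool_pos: [0.5499, -0.3733, 0.2558]
tcp_rot: [-3.141, 0.0, 0.285]
ft_force: [0.4, -0.4, -0.2]
opening: 0.0847
grasp_force: 0.0
time: 2.07
tool_pos: [0.5484, -0.3745, 0.2558]
tcp_rot: [-3.141, -0.0, 1.46]
ft_force: [-0.3, 0.3, 0.2]
opening: 0.0851
grasp_force: 0.0
0.025 [-6.76290253e-01  3.04228528e-01  1.29024714e+00 -1.55538669e-05
  1.54796765e+00 -5.65930170e-01]
[ 0.55701639 -0.30099898  0.37300537]
[282.47714867 189.26647903]
[188.02608526 160.79998833]
```

View pics/w1.png

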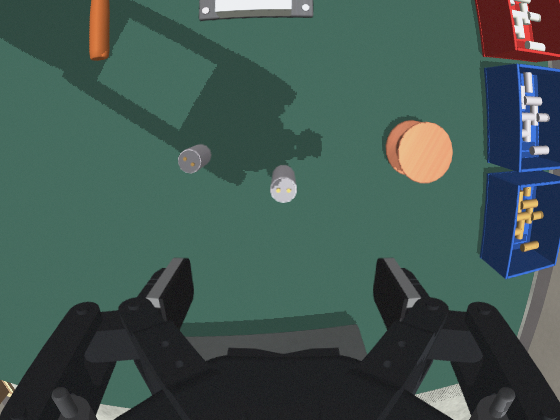

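The tall cap's top is at (283.5,190) and the short one's at (189,161), within about 1 px of the predictions. The tool is already centred over the tall cap, so I go down and grasp it.

```bash
python3 nudge.py '0 0.0005 .0333 0;0 0 .0333 0;0 0 .0333 0;0 0 .0333 0;0 0 .0333 0;0 0 .0333 0;0 0 0 0;0 0 0 0' 0.085
python3 nudge.py '0 0 0 0;0 0 0 0;0 0 0 0;0 0 0 0;0 0 0 0;0 0 0 0;0 0 0 0;0 0 0 0;0 0 0 0' 0 40
```

```text
time: 2.78
tool_pos: [0.5473, -0.3732, 0.054]
tcp_rot: [-3.137, -0.003, 1.452]
ft_force: [1.1, -0.0, 0.1]
opening: 0.0851
grasp_force: 0.0
time: 3.53
tool_pos: [0.5498, -0.3752, 0.0581]
tcp_rot: [3.14, 0.001, 1.455]
ft_force: [-0.6, -0.3, 7.1]
opening: 0.0249
grasp_force: 39.6
```

```bash
python3 nudge.py '0 0 -.03 0;0 0 -.03 0;0 0 -.03 0;0 0 -.03 0;0 0 -.03 0;0 0 0 0'
python3 nudge.py '.035 -.0056 0 0;.035 -.0056 0 0;.035 -.0056 0 0;.035 -.0056 0 0;.035 -.0056 0 0;.035 -.0056 0 0;0 0 0 0;0 0 0 0;0 0 0 0'
python3 - <<'E'
from h import *
import cv2
c=env.read_camera("wrist"); cv2.imwrite("pics/w2.png",c["color"][:,:,::-1]); np.savez("w2.npz",**c)
p=(.55398,-.0429,-.11596)
for y in (-.015,-.065,-.115): print(fproj(c,T(p,(0,y,.034))))
E
```

```text
time: 4.03
tool_pos: [0.5517, -0.3767, 0.2152]
tcp_rot: [3.132, 0.006, 1.455]
ft_force: [2.0, 0.0, 1.9]
opening: 0.0252
grasp_force: 39.4
time: 4.78
tool_pos: [0.54, -0.1621, 0.2065]
tcp_rot: [3.141, 0.0, 1.456]
ft_force: [-1.0, -0.8, -1.2]
opening: 0.0251
grasp_force: 39.6
[282.79740251  76.37933013]
[282.8106414 132.3388708]
[282.82634093 187.07369412]
```

View pics/w2.png

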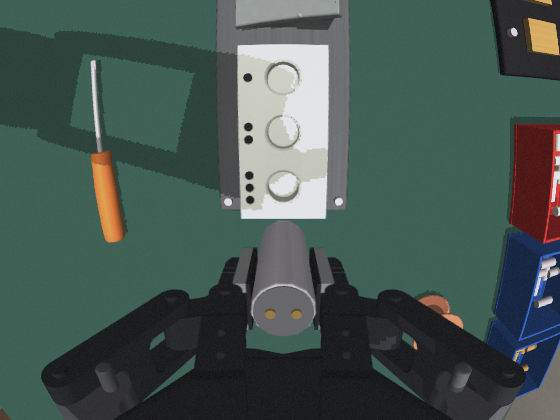

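Run:
```python
from h import *
import cv2
c=dict(np.load("w2.npz")); im=cv2.cvtColor(c["color"],cv2.COLOR_RGB2GRAY)
a=cv2.resize(im[50:215,240:328],None,fx=4,fy=4,interpolation=cv2.INTER_CUBIC)
H=cv2.HoughCircles(a,cv2.HOUGH_GRADIENT,1,150,param1=120,param2=25,minRadius=50,maxRadius=85)
for x,y,r in H[0]: uv=((x+.5)/4-.5+240,(y+.5)/4-.5+50); print(np.round(uv,1),r/4,hit(c,uv,.034).round(4))
p=(.55398,-.0429,-.11596)
for y in (-.015,-.065,-.115): print(T(p,(0,y,.034))[:2].round(4))
o=env.get_obs(); print(o["tool_pos"],o["tcp_rot"])
tp=np.array([.5400,-.1621]) 
for z in (.150,.222):
    q=np.array([fproj(c,np.r_[tp+.013*np.array([np.cos(t),np.sin(t)]),z]) for t in np.linspace(0,6.28,60)]); print(z,q.min(0).round(1),q.max(0).round(1))
e=cv2.Canny(im,60,150)
for r in (235,255,275): print(r,np.nonzero(e[r,225:345])[0]+225)
for k in (278,284,290): print(k,np.nonzero(e[200:345,k])[0]+200)
```

```text
[282.8 131.2] 14.975 [ 0.5465 -0.1065]
[282.5  79. ] 14.9 [ 0.5517 -0.0601]
[ 0.5522 -0.0578]
[ 0.5465 -0.1075]
[ 0.5407 -0.1571]
[ 0.54001396 -0.16272871  0.2065079 ] [3.14143011e+00 4.34745704e-04 1.45455583e+00]
0.15 [260.1 220.9] [304.9 262.1]
0.222 [248.1 286.8] [316.4 341.2]
235 []
255 [251 257 309 315]
275 [234 247 255 311 319 332]
278 [201 218 284 286]
284 [202 218 285 336]
290 [200 203 218 284 286 335]
```

Run:
```python
from h import *
import cv2
c=dict(np.load("w2.npz")); im=cv2.cvtColor(c["color"],cv2.COLOR_RGB2GRAY).astype(float)
p=(.55398,-.0429,-.11596)
def edge(a,s,n):
    g=np.abs(np.diff(a)); i=np.argsort(-g)[:n]; return sorted((i+s+.5).tolist())
for k in (255,270,310,320): print("col",k,edge(im[30:60,k],30,3),edge(im[205:225,k],205,3))
for r in (60,100,160,210): print("row",r,edge(im[r,230:245],230,2),edge(im[r,318:338],318,2))
pr=lambda X:fproj(c,T(p,X)).round(1)
for X in ((-.04,.015,.034),(.04,.015,.034),(.04,-.145,.034),(-.04,-.145,.034)): print(X,pr(X))
for y in (-.015,-.065,-.115):
    q=np.array([fproj(c,T(p,(.0145*np.cos(t),y+.0145*np.sin(t),.034))) for t in np.linspace(0,6.28,60)])
    print(y,"pred",q.min(0).round(1),q.max(0).round(1))
    y0=int(q[:,1].mean())
    print(" col283",[edge(im[y0-24:y0-8,k],y0-24,2) for k in (280,283,286)],[edge(im[y0+8:y0+24,k],y0+8,2) for k in (280,283,286)], "row",edge(im[y0,258:276],258,2),edge(im[y0,290:308],290,2))
a=cv2.resize(c["color"][40:225,225:345,::-1],None,fx=4,fy=4)[:600]; a=np.hstack([cv2.resize(c["color"][52:152,258:308,::-1],None,fx=6,fy=6,interpolation=cv2.INTER_CUBIC),cv2.resize(c["color"][205:345,230:336,::-1],None,fx=4.28,fy=4.28,interpolation=cv2.INTER_CUBIC)[:600]])
cv2.imwrite("pics/w2z.png",a)
```

```text
col 255 [43.5, 44.5, 58.5] [210.5, 217.5, 218.5]
col 270 [32.5, 43.5, 44.5] [217.5, 218.5, 223.5]
col 310 [39.5, 43.5, 44.5] [217.5, 218.5, 221.5]
col 320 [41.5, 43.5, 44.5] [207.5, 217.5, 218.5]
row 60 [236.5, 237.5] [327.5, 328.5]
row 100 [236.5, 237.5] [327.5, 328.5]
row 160 [238.5, 239.5] [326.5, 327.5]
row 210 [239.5, 240.5] [325.5, 326.5]
(-0.04, 0.015, 0.034) [237.3  44.6]
(0.04, 0.015, 0.034) [328.3  44.5]
(0.04, -0.145, 0.034) [325.1 218. ]
(-0.04, -0.145, 0.034) [240.6 218. ]
-0.015 pred [266.2  60.4] [299.4  92.5]
 col283 [[61.5, 64.5], [61.5, 64.5], [61.5, 64.5]] [[92.5, 94.5], [92.5, 94.5], [94.5, 96.5]] row [265.5, 267.5] [297.5, 299.5]
-0.065 pred [266.5 116.1] [299.2 148.5]
 col283 [[114.5, 116.5], [111.5, 116.5], [114.5, 116.5]] [[145.5, 147.5], [145.5, 146.5], [145.5, 147.5]] row [267.5, 268.5] [297.5, 299.5]
-0.115 pred [267.  171.5] [298.7 202.3]
 col283 [[169.5, 171.5], [169.5, 171.5], [170.5, 171.5]] [[196.5, 201.5], [196.5, 201.5], [196.5, 201.5]] row [268.5, 269.5] [296.5, 298.5]Traceback (most recent call last):
  File "<stdin>", line 16, in <module>
    return _nx.concatenate(arrs, 1, dtype=dtype, casting=casting)
           ~~~~~~~~~~~~~~~^^^^^^^^^^^^^^^^^^^^^^^^^^^^^^^^^^^^^^^
ValueError: all the input array dimensions except for the concatenation axis must match exactly, but along dimension 0, the array at index 0 has size 600 and the array at index 1 has size 599
```

The wrist picture shows pocket 1 at (283,78), pocket 2 at (283,131) and the block edges at rows 44 and 218. All of these agree with the fitted jig pose. The held cap sits about 1 mm ahead of the TCP in tool x.

```bash
python3 nudge.py '.0348 0 0 0;.0348 0 0 0;.0347 0 0 0;0 0 0 0;0 0 .03 0;0 0 .03 0;0 0 .03 0;0 0 .018 0;0 0 0 0;0 0 0 0;0 0 0 0'
python3 -c "
from h import *
for i in range(3):
    o=env.get_obs();print(o['tool_pos'],o['tcp_rot'])
    c=env.read_camera('wrist')"
```

```text
time: 5.75
tool_pos: [0.553, -0.0595, 0.0999]
tcp_rot: [3.14, 0.0, 1.454]
ft_force: [-0.1, 0.3, -0.9]
opening: 0.025
grasp_force: 39.6
[ 0.55302005 -0.05954055  0.0999466 ] [3.13996175e+00 2.29679803e-04 1.45372816e+00]
[ 0.55342562 -0.05943758  0.10049556] [3.13878440e+00 2.83871200e-04 1.45394626e+00]
[ 0.55352696 -0.05929345  0.10065668] [3.13832618e+00 3.03658022e-04 1.45418846e+00]
```

```bash
python3 nudge.py '0 -.001 0 0;0 0 .004 0;0 0 .004 0;0 0 0 0;0 0 0 0'
python3 nudge.py '0 0 .003 0;0 0 .003 0;0 0 .003 0;0 0 0 0;0 0 0 0'
```

```text
time: 6.32
tool_pos: [0.5506, -0.0583, 0.0899]
tcp_rot: [-3.141, -0.0, 1.455]
ft_force: [-0.4, 0.3, -0.5]
opening: 0.0252
grasp_force: 39.6
time: 6.73
tool_pos: [0.5508, -0.0584, 0.0811]
tcp_rot: [-3.141, -0.0, 1.455]
ft_force: [0.7, -0.4, -1.1]
opening: 0.0251
grasp_force: 39.6
```

```bash
python3 nudge.py '0 0 .004 0;0 0 .004 0;0 0 0 0;0 0 .002 0;0 0 0 0;0 0 0 0'
python3 nudge.py '0 0 .001 0;0 0 .001 0;0 0 0 0;0 0 0 0'
```

```text
time: 7.23
tool_pos: [0.551, -0.0584, 0.0714]
tcp_rot: [-3.141, -0.0, 1.455]
ft_force: [0.9, 0.6, -1.0]
opening: 0.0253
grasp_force: 39.6
time: 7.57
tool_pos: [0.5514, -0.0585, 0.0701]
tcp_rot: [3.141, 0.0, 1.455]
ft_force: [-2.1, -0.2, 4.9]
opening: 0.0254
grasp_force: 40.0
```

```bash
python3 nudge.py '0 0 .001 0;0 0 0 0;0 0 0 0'
python3 nudge.py '0 0 0 0;0 0 0 0;0 0 0 0;0 0 0 0;0 0 -.02 0;0 0 -.04 0;0 0 -.04 0;0 0 -.04 0;0 0 0 0' 0.06
python3 nudge.py '-.0361 -.00805 0 0;-.0361 -.00805 0 0;-.0361 -.00805 0 0;-.0361 -.00805 0 0;-.0361 -.00805 0 0;-.0361 -.00805 0 0;-.0361 -.00805 0 0;-.0361 -.00805 0 0;0 0 0 0;0 0 0 0;0 0 0 0' 0.085
python3 - <<'E'
from h import *
import cv2
c=env.read_camera("wrist"); cv2.imwrite("pics/w3.png",c["color"][:,:,::-1]); np.savez("w3.npz",**c)
print(env.get_obs()["tool_pos"],fproj(c,np.array([.454,-.338,.05])))
p=(.55398,-.0429,-.11596)
for X in ((0,-.065,.034),(0,-.015,.084)): print(fproj(c,T(p,X)))
E
```

```text
time: 7.82
tool_pos: [0.5515, -0.0585, 0.0701]
tcp_rot: [3.141, 0.0, 1.455]
ft_force: [-6.5, 1.4, 14.2]
opening: 0.0253
grasp_force: 41.2
time: 8.57
tool_pos: [0.5555, -0.0593, 0.2184]
tcp_rot: [3.128, 0.001, 1.455]
ft_force: [1.0, -0.8, 1.4]
opening: 0.06
grasp_force: 0.0
time: 9.48
tool_pos: [0.4535, -0.3376, 0.208]
tcp_rot: [-3.141, -0.001, 1.454]
ft_force: [0.4, 0.5, -0.3]
opening: 0.0852
grasp_force: 0.0
[ 0.45387729 -0.33706684  0.20805287] [283.4177377 197.082548 ]
[352.61820279 -53.19838134]
[ 359.89352933 -120.74672156]
```

View pics/w3.png

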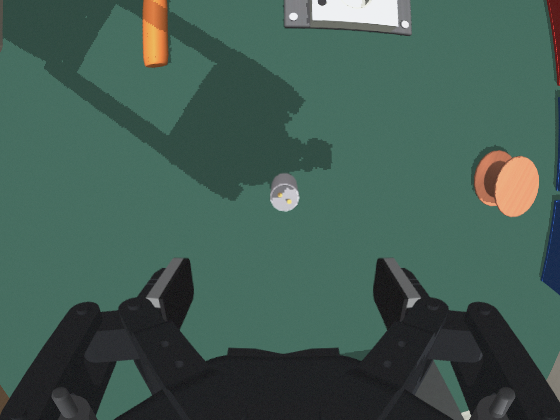

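The short cap's top is at (285,197.5), so the tool is within 1.5 mm of it. Next I grasp it.

```bash
python3 nudge.py '0 .0015 .0392 0;0 0 .0392 0;0 0 .0392 0;0 0 .0392 0;0 0 0 0;0 0 0 0;0 0 0 0'
python3 nudge.py '0 0 0 0;0 0 0 0;0 0 0 0;0 0 0 0;0 0 0 0;0 0 0 0;0 0 0 0;0 0 0 0;0 0 0 0' 0 40
python3 nudge.py '0 0 -.03 0;0 0 -.04 0;0 0 -.04 0;0 0 -.04 0;0 0 0 0;0 0 0 0;0 0 0 0'
```

```text
time: 10.12
tool_pos: [0.4566, -0.338, 0.0537]
tcp_rot: [3.14, 0.001, 1.456]
ft_force: [-0.4, -0.6, 1.1]
opening: 0.0855
grasp_force: 0.0
time: 10.87
tool_pos: [0.4555, -0.3386, 0.0527]
tcp_rot: [3.141, 0.001, 1.455]
ft_force: [-1.8, 1.3, 6.1]
opening: 0.0248
grasp_force: 38.9
time: 11.45
tool_pos: [0.455, -0.3379, 0.2014]
tcp_rot: [-3.142, -0.0, 1.455]
ft_force: [-0.6, -0.1, -1.2]
opening: 0.0247
grasp_force: 39.5
```

```bash
python3 - <<'E'
from h import *
import cv2
c=env.read_camera("wrist"); im=cv2.cvtColor(c["color"],cv2.COLOR_RGB2GRAY)
tp=env.get_obs()["tool_pos"]; print(tp)
for z in (tp[2]-.0525,tp[2]-.0025):
    q=np.array([fproj(c,np.r_[tp[:2]+.013*np.array([np.cos(t),np.sin(t)]),z]) for t in np.linspace(0,6.28,60)]); print(z,q.min(0).round(1),q.max(0).round(1))
e=cv2.Canny(im,60,150)
for r in (245,255,275,290): print(r,np.nonzero(e[r,225:345])[0]+225)
for k in (278,284,290): print(k,np.nonzero(e[200:345,k])[0]+200)
E
python3 nudge.py '.0341 .0092 0 0;.0341 .0092 0 0;.0341 .0092 0 0;.0341 .0092 0 0;.0341 .0092 0 0;.0341 .0092 0 0;.0341 .0092 0 0;0 0 0 0;0 0 0 0;0 0 0 0;0 0 0 0;0 0 0 0'
```

```text
[ 0.45443116 -0.33741095  0.20004246]
0.1475424581277608 [258.8 221.8] [304.3 263.5]
0.19754245812776078 [250.9 262. ] [311.1 313. ]
245 []
255 [252 257 309 314]
275 [235 247 255 259 262 263 304 307 308 310 319 331]
290 [242 246 254 270 271 277 278 312 320 324]
278 [225 265 267 282 285 286 288 289 290 313]
284 [224 267 314]
290 [226 265 267 294 296 301 302 313]
time: 12.5
tool_pos: [0.5461, -0.1096, 0.201]
tcp_rot: [-3.14, 0.0, 1.453]
ft_force: [-0.4, 0.3, -0.5]
opening: 0.0247
grasp_force: 39.5
```

```bash
python3 nudge.py '.0025 .0005 .03 0;0 0 .03 0;0 0 .03 0;0 0 .018 0;0 0 0 0;0 0 0 0;0 0 0 0;0 0 0 0;0 0 0 0'
python3 nudge.py '0 0 0 0;0 0 0 0;0 0 0 0'
```

```text
time: 13.25
tool_pos: [0.5489, -0.1066, 0.0959]
tcp_rot: [3.138, 0.001, 1.454]
ft_force: [-0.1, -0.3, -1.1]
opening: 0.0248
grasp_force: 39.5
time: 13.5
tool_pos: [0.5478, -0.106, 0.0942]
tcp_rot: [3.141, 0.0, 1.455]
ft_force: [-0.3, 0.5, -1.0]
opening: 0.0244
grasp_force: 39.5
```

```bash
python3 nudge.py '-.0006 -.0008 0 0;0 0 .004 0;0 0 .003 0;0 0 0 0;0 0 0 0;0 0 0 0'
python3 nudge.py '0 0 .002 0;0 0 .002 0;0 0 .002 0;0 0 0 0;0 0 0 0'
```

```text
time: 14.0
tool_pos: [0.5465, -0.1064, 0.0865]
tcp_rot: [-3.141, -0.0, 1.455]
ft_force: [-0.0, 0.4, -0.9]
opening: 0.0248
grasp_force: 39.5
time: 14.42
tool_pos: [0.5465, -0.1064, 0.0804]
tcp_rot: [-3.141, -0.0, 1.455]
ft_force: [0.8, -0.4, -0.7]
opening: 0.025
grasp_force: 39.5
```

```bash
python3 nudge.py '0 0 .004 0;0 0 .004 0;0 0 .003 0;0 0 .002 0;0 0 0 0;0 0 0 0'
python3 nudge.py '0 0 .001 0;0 0 .0015 0;0 0 .001 0;0 0 0 0;0 0 0 0'
```

```text
time: 14.92
tool_pos: [0.5465, -0.1064, 0.0674]
tcp_rot: [-3.141, -0.0, 1.455]
ft_force: [-1.0, -0.3, -0.9]
opening: 0.0245
grasp_force: 39.5
time: 15.33
tool_pos: [0.5469, -0.1065, 0.0648]
tcp_rot: [3.141, 0.0, 1.455]
ft_force: [-1.8, 0.5, 5.5]
opening: 0.0247
grasp_force: 40.1
```

```bash
python3 nudge.py '0 0 .001 0;0 0 0 0;0 0 0 0'
python3 nudge.py '0 0 0 0;0 0 0 0;0 0 0 0;0 0 0 0;0 0 -.02 0;0 0 -.04 0;0 0 -.04 0;0 0 -.04 0;0 0 -.04 0;0 0 -.02 0;0 0 0 0' 0.06
python3 nudge.py '.0347 -.0116 0 0;.0347 -.0116 0 0;.0347 -.0116 0 0;.0347 -.0116 0 0;.0347 -.0116 0 0;.0347 -.0116 0 0;.0347 -.0116 0 0;.0347 -.0116 0 0;.0347 -.0116 0 0;.0347 -.0116 0 0;.0347 -.0116 0 0;.0347 -.0116 0 0' 0.085
python3 nudge.py '0 0 0 0;0 0 0 0;0 0 0 0'
python3 - <<'E'
from h import *
import cv2
c=env.read_camera("wrist"); np.savez("w4.npz",**c)
print(env.get_obs()["tool_pos"],fproj(c,np.array([.4566,.323,.137])),fproj(c,np.array([.4566,.323,.05])))
s=env.read_camera("scene")["color"]; d=env.read_camera("side")["color"]
a=np.zeros((600,800,3),np.uint8); a[:420,:560]=c["color"]
a[420:600,:260]=cv2.resize(s[198:288,210:340],None,fx=2,fy=2,interpolation=cv2.INTER_CUBIC)
a[0:280,562:798]=cv2.resize(d[185:255,260:319],None,fx=4,fy=4,interpolation=cv2.INTER_CUBIC)
cv2.imwrite("pics/w4.png",a[:,:,::-1])
E
```

```text
time: 15.58
tool_pos: [0.547, -0.1066, 0.0647]
tcp_rot: [3.141, 0.0, 1.455]
ft_force: [-6.2, 1.2, 13.6]
opening: 0.0244
grasp_force: 41.2
time: 16.5
tool_pos: [0.5494, -0.1072, 0.2703]
tcp_rot: [3.131, 0.002, 1.455]
ft_force: [0.7, -0.3, 0.1]
opening: 0.0601
grasp_force: 0.0
time: 17.5
tool_pos: [0.4555, 0.3248, 0.262]
tcp_rot: [-3.141, 0.001, 1.455]
ft_force: [0.5, -0.3, -0.1]
opening: 0.0849
grasp_force: 0.0
time: 17.75
tool_pos: [0.4563, 0.3229, 0.2621]
tcp_rot: [-3.141, 0.001, 1.456]
ft_force: [-0.2, -0.5, 0.1]
opening: 0.0852
grasp_force: 0.0
[0.4566111  0.32239621 0.26235569] [283.31393399 207.23190034] [283.36274369 182.68794599]
```

View pics/w4.png

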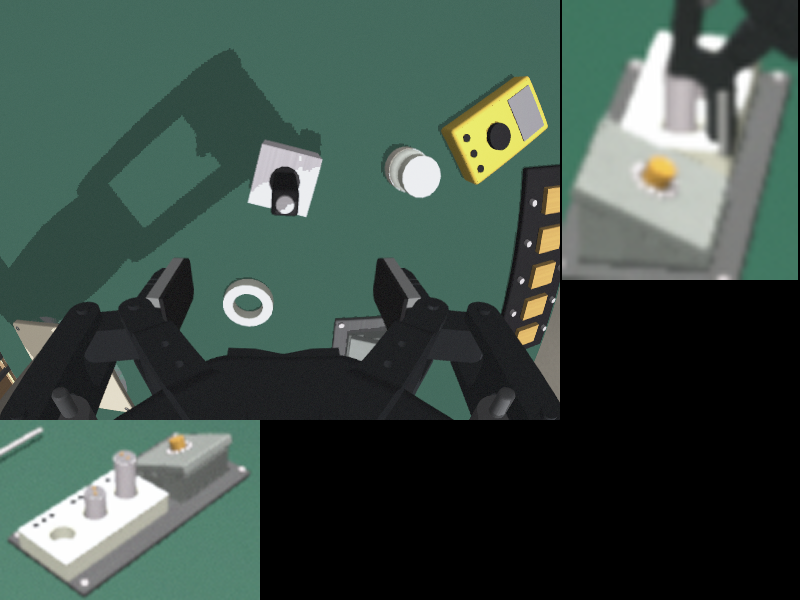

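The capacitors are standing in pockets 1 and 2. The probe top is at about (285,204), with the handle edges at columns 272 and 298. I'll measure the handle's yaw numerically.

Run:
```python
from h import *
import cv2
c=dict(np.load("w4.npz")); g=cv2.cvtColor(c["color"],cv2.COLOR_RGB2GRAY)[160:224,262:308]
for r in g[::1]: print("".join(" .:-=+*#%@"[min(9,v//22)] for v in r))
```

```text
@@@@@@@@@@@@%@@@@@@@@%%%@%@@@@@@@%%@@@@@@@@%%@
@@@@@@%@@@@%@@@@@@@@@@@%@@@@@@@%%%%@@@@@@@@%@@
@@@@@@@@@@@%@@@@@@@@@%@@%@@@@@@%%%@@@@@@@@%%@@
@@@@@@@@@@%%@@@@@@@@@@@%%%@@@@@%%%@@@@@@@@%%@@
@@@@@@@@@@%%@@@@@@@@@@@%%@@@@@@%%%@@@@@@@@%%@%
@@@@@@@@@@%%@@@@@@@%%%%%%%@@@@@%%%@@@@@@@@%%%%
@@@@@%@@@@%%@@@@@%%#+*****#%%@%%%@@@@@@@@@%@%%
@@@@%%@@@%%@@@%%%#-........-#%%%@@@@@@@@@%%@@%
%@@@%@@@@%%@@%#=-............-#%%@@@@@@@@%%@%%
@@@@%@@@@%%@%+..:....:.........+#@@@@@@@@%@%@@
@@@@%@@@%%%%*...................:@@@@@@@@@@@@@
@@@@%@@@%%%*:...................:+@@@@@@@@@@@@
@@@%%@@%@%*:....................::=@@@@@@@@@@@
@@@%@@@@%#-....... ........... .:::%@@@@@@@@@@
@@@%@@@%#=...............   . ...:-+@@@@@@@@@@
@@%@@@@%#:.......  ....  ...... ..-:+@@@@@@@@@
@@%@@@%%*..................... ...:--@@@@@@@@@
@@%@@@%#=....... .... ....... ....:-:@@@@@@@@@
@%%@@@%*:...... ...  ..  .........:--@@@@@@@@@
@%@@@@%*:........ .... ...........:--#@@@@@@@@
@%@@@@%*..................... .....:-+@@@@@@@@
@@%@@@%+............ .. ...........:-=@@@@@@@@
@@@@@@@+.... ..  .............. ...:--@@@@@@@@
@@@@@@@*.... ... ..
[... 1207 characters left out ...]
====-:....-+*##%%%%@@@@@@@@=::::@@@@@@@@@@
========-:....:-+#%@@@@@@@@@@@*::::-@@@@@@@@@@
========-....:::=*@@@@@@@@@@@*:::::-@@@@@@@@@@
========-:...::::-+@@@@@@@@%=:::::.-@@@@@@@@@%
=========-....::::-*%@@@@#=:::::::.*@@@@@@@@@#
=========--:::::::.::::::::::::::::%@@@@@@@@@*
============------::::::::::::::::-=+#@@@@@@%=
=======================----------======++#@@#=
===========================================+==
==============================================
==============================================
==============================================
==============================================
==============================================
==============================================
```

The handle is square with the image to within about 5° clockwise, and its top is at (284.5,204.5). I'll turn to match, go down, grasp and lift so that only the needle stays in the hole. nudge.py can't tilt the tool, so I'll then lean the probe in the grip against the rim of the hole.

```bash
python3 nudge.py '.002 .001 0 0.08;0 0 .0395 0;0 0 .0395 0;0 0 .0395 0;0 0 .0385 0;0 0 0 0;0 0 0 0;0 0 0 0'
python3 nudge.py '0 0 0 0;0 0 0 0;0 0 0 0;0 0 0 0;0 0 0 0;0 0 0 0;0 0 0 0;0 0 0 0;0 0 0 0' 0 40
```

```text
time: 18.57
tool_pos: [0.4593, 0.3252, 0.1087]
tcp_rot: [3.14, -0.002, 1.374]
ft_force: [0.7, 0.3, 1.4]
opening: 0.0854
grasp_force: 0.0
time: 19.32
tool_pos: [0.4583, 0.3255, 0.107]
tcp_rot: [3.141, -0.001, 1.375]
ft_force: [-0.2, 0.2, 6.3]
opening: 0.0212
grasp_force: 39.7
```

```bash
python3 nudge.py '0 0 -.008 0;0 0 -.008 0;0 0 -.008 0;0 0 -.008 0;0 0 0 0;0 0 0 0;0 0 0 0' - 30
python3 nudge.py '-.004 0 0 0;-.004 0 0 0;-.004 0 0 0;-.0037 0 .0003 0;-.0036 0 .0004 0;0 0 0 0;0 0 0 0'
```

```text
time: 19.9
tool_pos: [0.4578, 0.3251, 0.1381]
tcp_rot: [-3.142, 0.0, 1.375]
ft_force: [-0.4, -0.3, -1.0]
opening: 0.0214
grasp_force: 39.0
time: 20.48
tool_pos: [0.4539, 0.3061, 0.1375]
tcp_rot: [-3.141, -0.0, 1.375]
ft_force: [-0.1, 4.0, -2.2]
opening: 0.0215
grasp_force: 38.3
```

```bash
python3 nudge.py '-.0036 0 .0006 0;-.0035 0 .0007 0;-.0035 0 .0009 0;-.0035 0 .0011 0;-.0034 0 .0012 0;-.0034 0 .0013 0;0 0 0 0;0 0 0 0'
```

```text
time: 21.15
tool_pos: [0.4502, 0.2855, 0.1319]
tcp_rot: [3.141, 0.0, 1.375]
ft_force: [0.9, 3.2, 1.6]
opening: 0.0215
grasp_force: 38.5
```

```bash
python3 nudge.py '0 0 -.015 0;0 0 -.015 0;0 0 -.03 0;0 0 -.03 0;0 0 0 0;0 0 0 0'
python3 nudge.py '0 0 0 .1243;0 0 0 .1243;0 0 0 .1243;0 0 0 .1243;0 0 0 .1243;0 0 0 .1243;0 0 0 .1243;0 0 0 .1243;0 0 0 .1243;0 0 0 .1243;0 0 0 .1243;0 0 0 .1243' 
python3 nudge.py '.011 .0334 0 0;.011 .0334 0 0;.011 .0334 0 0;.011 .0334 0 0;.011 .0334 0 0;.011 .0334 0 0;.011 .0334 0 0;0 0 0 0;0 0 0 0;0 0 0 0'
python3 - <<'E'
from h import *
import cv2
o=env.get_obs(); print(o["tool_pos"],o["joint_pos"])
c=env.read_camera("wrist"); s=env.read_camera("scene"); d=env.read_camera("side"); np.savez("w5.npz",w=c["color"],R=c["R"],t=c["t"],K=c["K"],s=s["color"],d=d["color"])
tp=o["tool_pos"]; tip=tp+np.array([.041*.9933,-.041*.1157,-.006-.088]); C=np.array([.5574,.0373,.0587])
a=np.zeros((600,800,3),np.uint8)
a[:400,:400]=cv2.resize(c["color"][150:350,180:380],None,fx=2,fy=2)
for im,k,x0,y0 in ((s["color"],"s",400,0),(d["color"],"d",0,300)):
    u,v=proj(k,tip).astype(int); print(k,u,v,proj(k,C)); w=im[v-50:v+50,u-66:u+67]; 
    if k=="s": a[0:300,400:799]=cv2.resize(w,None,fx=3,fy=3,interpolation=cv2.INTER_CUBIC)
    else: a[300:600,400:799]=cv2.resize(w,None,fx=3,fy=3,interpolation=cv2.INTER_CUBIC)
print(fproj(c,tip),fproj(c,C))
cv2.imwrite("pics/w5.png",a[:,:,::-1])
E
```

```text
time: 21.65
tool_pos: [0.4511, 0.2856, 0.2234]
tcp_rot: [3.139, -0.001, 1.374]
ft_force: [0.0, -0.6, -2.3]
opening: 0.0215
grasp_force: 38.1
time: 22.65
tool_pos: [0.449, 0.2847, 0.2191]
tcp_rot: [3.138, 0.003, -0.123]
ft_force: [1.0, -0.0, -1.0]
opening: 0.0213
grasp_force: 38.0
time: 23.48
tool_pos: [0.4983, 0.0445, 0.22]
tcp_rot: [3.141, 0.003, -0.118]
ft_force: [-0.3, 0.5, -1.6]
opening: 0.0211
grasp_force: 38.0
[0.49825517 0.04445026 0.21999128] [-1.35474617e-02 -1.19446080e-01  1.80540189e+00 -1.16419556e-05
  1.45877493e+00  1.67517208e+00]
s 292 180 [297.75869136 206.79246569]
d 291 204 [284.53915128 225.82833323]
[285.06396763 159.38866278] [284.81896437 125.99783341]
```

View pics/w5.png

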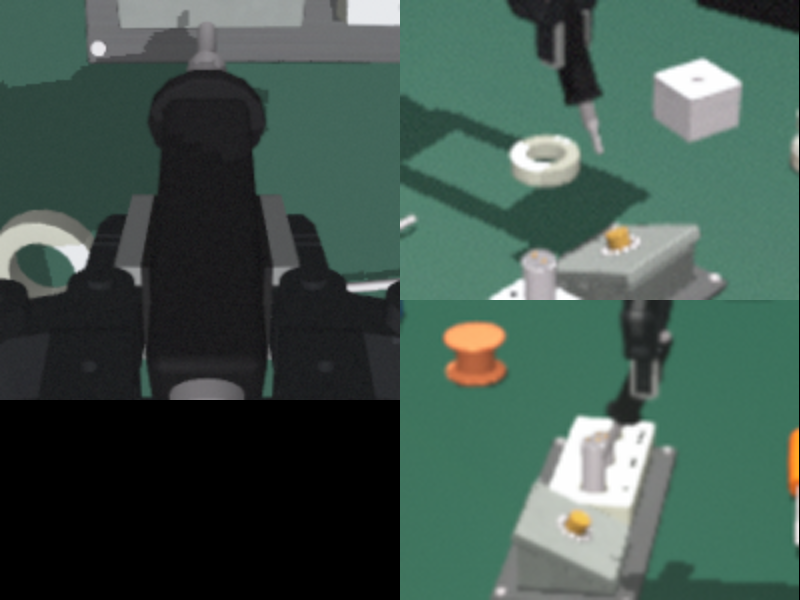

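The wrist crop shows the tip at about (283.5,162) and the guard's top rim at row 185, spanning columns 254 to 313. The scene crop shows the tip at (293,180.5). Next I compare these with the model to get the tilt.

Run:
```python
from h import *
import cv2
f=np.load("w5.npz"); c=dict(K=f["K"],R=f["R"],t=f["t"])
g=cv2.cvtColor(f["w"],cv2.COLOR_RGB2GRAY).astype(int)
print("col283",g[150:190,283].tolist()); print("row168",g[168,272:296].tolist())
s=cv2.cvtColor(f["s"],cv2.COLOR_RGB2GRAY).astype(int)
for r in range(160,186): print(r,s[r,282:300].tolist())
tp=np.array([.4985,.0444,.2197]); ya=-.1165
X=np.array([np.cos(ya),np.sin(ya),0]); Y=np.array([-X[1],X[0],0]); Z=np.array([0,0,1.])
for th in (21,23,25,27,29):
    a=np.radians(th)
    for G in (.097,):
        n=-np.sin(a)*X+np.cos(a)*Z; u=np.cos(a)*X+np.sin(a)*Z
        tip=tp-.006*Z-G*n
        def disc(h,r): return np.array([fproj(c,tip+h*n+r*(np.cos(t)*u+np.sin(t)*Y)) for t in np.linspace(0,6.28,73)])
        q=np.vstack([disc(.046,.016),disc(.051,.016)]); m=disc(.024,.006); k=disc(0,.003); e=disc(.133,.008)
        print(th,"tiptop",k.min(0).round(1),"guard",q.min(0).round(1),q.max(0).round(1),"cone",m.min(0).round(1),"end",e.mean(0).round(1),"scene tip",proj("s",tip).round(1),"18mm",proj("s",tip+.018*n).round(1),"46",proj("s",tip+.046*n).round(1))
```

```text
col283 [160, 160, 157, 160, 160, 159, 161, 160, 161, 162, 155, 142, 141, 139, 139, 138, 136, 132, 132, 129, 131, 128, 125, 124, 122, 127, 139, 137, 137, 140, 132, 111, 110, 110, 97, 26, 28, 32, 35, 36]
row168 [79, 77, 79, 78, 95, 109, 103, 106, 118, 123, 129, 132, 131, 127, 116, 102, 106, 112, 113, 114, 115, 113, 112, 112]
160 [19, 19, 21, 29, 30, 29, 32, 33, 32, 37, 48, 81, 104, 108, 108, 109, 110, 106]
161 [23, 22, 29, 24, 32, 31, 33, 34, 39, 41, 50, 76, 107, 107, 107, 110, 109, 107]
162 [24, 32, 28, 31, 29, 36, 42, 44, 52, 65, 81, 96, 107, 109, 110, 105, 108, 108]
163 [32, 37, 30, 37, 45, 55, 72, 77, 87, 94, 106, 107, 107, 109, 107, 108, 106, 107]
164 [43, 50, 53, 62, 83, 105, 117, 121, 120, 107, 110, 109, 108, 109, 107, 109, 109, 109]
165 [84, 85, 88, 95, 115, 136, 145, 143, 134, 113, 111, 111, 108, 109, 110, 109, 106, 110]
166 [103, 108, 107, 111, 119, 135, 144, 146, 135, 113, 110, 109, 111, 109, 108, 107, 109, 108]
167 [110, 110, 109, 110, 115, 131, 144, 145, 138, 118, 110, 109, 111, 110, 108, 109, 110, 110]
168 [110, 109, 110, 107, 112, 127, 141, 144, 139, 123, 112, 108, 110, 
[... 1704 characters left out ...]
9.8] end [287.2 358. ] scene tip [290.6 181. ] 18mm [288.6 174. ] 46 [285.5 163.1]
23 tiptop [280.6 159.4] guard [255.9 184.8] [315.5 235.5] cone [275.4 176.5] end [287.2 359.4] scene tip [291.5 181. ] 18mm [289.4 174. ] 46 [286. 163.]
25 tiptop [280.5 155.1] guard [255.8 182.7] [315.7 232.8] cone [275.3 173.2] end [287.1 360.7] scene tip [292.5 180.9] 18mm [290.2 174. ] 46 [286.5 163. ]
27 tiptop [280.5 150.9] guard [255.6 180.7] [315.9 230.1] cone [275.2 169.9] end [287.1 361.8] scene tip [293.4 180.8] 18mm [290.9 173.9] 46 [287.  162.9]
29 tiptop [280.5 146.7] guard [255.4 178.7] [316.1 227.5] cone [275.2 166.6] end [287.1 362.8] scene tip [294.4 180.7] 18mm [291.7 173.8] 46 [287.5 162.8]
```

```bash
python3 nudge.py '0 0 -.03 0;0 0 -.03 0;0 0 0 0;0 0 0 0;0 0 0 0;0 0 0 0'
python3 - <<'E'
from h import *
import cv2
D=[];tps=[]
for i in range(4):
    tps.append(env.get_obs()["tool_pos"]); D.append(env.read_camera("side")["color"].astype(float))
d=np.mean(D,0); S=env.read_camera("scene")["color"]; np.savez("w6.npz",d=d,s=S)
tp=np.mean(tps,0); print(tp)
ya=-.1165
X=np.array([np.cos(ya),np.sin(ya),0]); Z=np.array([0,0,1.])
for th in (19,22,25,28):
    a=np.radians(th); n=-np.sin(a)*X+np.cos(a)*Z; tip=tp-.006*Z-.097*n
    print(th,[proj("d",tip+h*n).round(2).tolist() for h in (0,.018,.046,.051,.133)])
u,v=proj("d",tip).astype(int)
for r in range(v-34,v+8): print(r,(u-8),d[r,u-8:u+26,0].astype(int).tolist())
E
```

```text
time: 24.13
tool_pos: [0.4985, 0.0451, 0.2803]
tcp_rot: [3.141, 0.002, -0.116]
ft_force: [-0.2, -0.3, -0.7]
opening: 0.0218
grasp_force: 38.1
[0.49852008 0.04491339 0.28024179]
19 [[294.63, 186.08], [296.9, 180.32], [300.51, 171.17], [301.17, 169.51], [312.32, 141.27]]
22 [[292.78, 185.31], [295.39, 179.69], [299.53, 170.76], [300.28, 169.14], [313.05, 141.58]]
25 [[290.98, 184.47], [293.91, 178.99], [298.56, 170.3], [299.4, 168.73], [313.75, 141.91]]
28 [[289.22, 183.54], [292.47, 178.23], [297.62, 169.8], [298.55, 168.28], [314.44, 142.28]]
149 281 [51, 52, 53, 54, 54, 54, 54, 55, 54, 55, 55, 57, 59, 62, 62, 63, 63, 62, 54, 39, 34, 38, 40, 40, 40, 39, 39, 34, 32, 32, 32, 30, 29, 36]
150 281 [42, 42, 42, 41, 43, 42, 42, 43, 42, 42, 42, 42, 42, 43, 43, 43, 42, 43, 40, 36, 39, 47, 43, 36, 34, 34, 34, 31, 36, 44, 40, 32, 30, 35]
151 281 [46, 44, 42, 41, 41, 41, 40, 41, 41, 41, 41, 40, 40, 41, 41, 41, 41, 41, 40, 39, 54, 80, 63, 40, 33, 31, 32, 35, 55, 81, 67, 42, 33, 36]
152 281 [56, 55, 49, 46, 45, 45, 45, 45, 45, 45, 45, 45, 45, 45, 45, 45, 45, 45, 45, 46, 67, 100, 78, 45, 36, 36, 35
[... 4915 characters left out ...]
 63, 64, 64, 63, 63, 67, 81, 96, 89, 72, 65, 64, 63, 63, 63, 63, 64, 63, 64, 63, 63, 63, 63, 63, 63, 63, 63, 62, 62, 63]
187 281 [63, 63, 64, 64, 64, 63, 63, 63, 64, 64, 67, 70, 69, 65, 64, 64, 64, 63, 64, 63, 64, 63, 63, 63, 63, 63, 63, 63, 63, 63, 63, 63, 62, 63]
188 281 [64, 64, 63, 64, 64, 64, 64, 64, 64, 64, 64, 64, 64, 63, 64, 64, 64, 63, 63, 64, 64, 64, 63, 64, 64, 64, 64, 63, 64, 63, 62, 63, 62, 62]
189 281 [64, 64, 64, 64, 64, 64, 64, 64, 64, 64, 64, 64, 65, 63, 64, 64, 64, 64, 63, 64, 64, 64, 63, 63, 63, 64, 63, 63, 63, 63, 63, 63, 63, 63]
190 281 [64, 64, 64, 64, 65, 64, 64, 64, 64, 64, 65, 64, 63, 64, 65, 64, 64, 63, 63, 63, 63, 63, 64, 63, 64, 63, 63, 63, 63, 63, 63, 63, 63, 63]
```

Side-view centroids along the needle and shaft give a tilt of about 22.5°, and the wrist view agrees. I'll go back to the hole and lean it another 2.8°.

```bash
python3 nudge.py '-.0108 -.0333 0 0;-.0108 -.0333 0 0;-.0108 -.0333 0 0;-.0108 -.0333 0 0;-.0108 -.0333 0 0;-.0108 -.0333 0 0;-.0108 -.0333 0 0;0 0 0 0;0 0 0 0'
python3 nudge.py '0 0 0 -.1243;0 0 0 -.1243;0 0 0 -.1243;0 0 0 -.1243;0 0 0 -.1243;0 0 0 -.1243;0 0 0 -.1243;0 0 0 -.1243;0 0 0 -.1243;0 0 0 -.1243;0 0 0 -.1243;0 0 0 -.1243'
python3 nudge.py '0 0 .04 0;0 0 .04 0;0 0 0 0;0 0 0 0;0 0 0 0;0 0 0 0'
```

```text
time: 25.13
tool_pos: [0.4505, 0.2864, 0.2812]
tcp_rot: [3.141, 0.001, -0.113]
ft_force: [-0.1, -0.2, -1.3]
opening: 0.0211
grasp_force: 37.9
time: 26.13
tool_pos: [0.4518, 0.2834, 0.2815]
tcp_rot: [-3.142, 0.001, 1.379]
ft_force: [-0.5, -1.3, -1.2]
opening: 0.021
grasp_force: 38.0
time: 26.63
tool_pos: [0.453, 0.2852, 0.205]
tcp_rot: [3.138, -0.003, 1.374]
ft_force: [-0.3, 0.2, -1.1]
opening: 0.0218
grasp_force: 37.9
```

```bash
python3 nudge.py '.0018 -.0026 0 0;0 0 .025 0;0 0 .015 0;0 0 .01 0;0 0 .01 0;0 0 .01 0;0 0 0 0;0 0 0 0'
python3 nudge.py '0 0 .002 0;-.002 0 0 0;0 0 0 0;0 0 0 0'
```

```text
time: 27.3
tool_pos: [0.4491, 0.2872, 0.1318]
tcp_rot: [-3.141, 0.0, 1.375]
ft_force: [0.0, 0.2, -1.3]
opening: 0.0212
grasp_force: 38.0
time: 27.63
tool_pos: [0.4493, 0.2858, 0.1305]
tcp_rot: [3.14, -0.002, 1.375]
ft_force: [1.3, 4.3, -0.5]
opening: 0.0219
grasp_force: 38.0
```

```bash
python3 nudge.py '-.0014 0 .0003 0;-.0014 0 .0004 0;-.0014 0 .0004 0;0 0 0 0;0 0 0 0;0 0 0 0'
python3 nudge.py '0 0 -.015 0;0 0 -.015 0;0 0 -.03 0;0 0 -.03 0;0 0 -.03 0;0 0 -.03 0;0 0 0 0'
python3 nudge.py '0 0 0 .1243;0 0 0 .1243;0 0 0 .1243;0 0 0 .1243;0 0 0 .1243;0 0 0 .1243;0 0 0 .1243;0 0 0 .1243;0 0 0 .1243;0 0 0 .1243;0 0 0 .1243;0 0 0 .1243'
python3 nudge.py '.0108 .0333 0 0;.0108 .0333 0 0;.0108 .0333 0 0;.0108 .0333 0 0;.0108 .0333 0 0;.0108 .0333 0 0;.0108 .0333 0 0;0 0 0 0;0 0 0 0;0 0 0 0;0 0 0 0'
cat > meas.py <<'E'
from h import *
tps=[];D=[]
for i in range(4):
    tps.append(env.get_obs()["tool_pos"]); D.append(env.read_camera("side")["color"].astype(float)[:,:,0])
d=np.mean(D,0); tp=np.mean(tps,0); print(tp)
X=np.array([np.cos(-.1165),np.sin(-.1165),0]); Z=np.array([0,0,1.])
def tip(th):
    a=np.radians(th); n=-np.sin(a)*X+np.cos(a)*Z; return tp-.006*Z-.097*n,n
t,n=tip(24); u,v=proj("d",t).astype(int)
rows=np.arange(v-14,v+6); cen=[]
for r in rows:
    w=d[r,u-12:u+16]; b=np.median(w); e=np.clip(w-b-3,0,None); cen.append((r,(e*np.arange(u-12,u+16)).sum()/e.sum() if e.sum()>40 else np.nan,e.sum(),w.min()))
for c in cen: print(*np.round(c,2))
c=np.array([q for q in cen if q[1]==q[1] and q[2]>120 and q[3]>54]); pf=np.polyfit(c[:,0],c[:,1],1); print("slope",pf)
for th in range(19,30):
    t,n=tip(th); a=proj("d",t);b=proj("d",t+.035*n); print(th,a.round(1),((b-a)[0]/(b-a)[1]).round(3))
E
python3 meas.py
```

```text
time: 28.13
tool_pos: [0.4484, 0.2817, 0.1293]
tcp_rot: [3.14, -0.002, 1.375]
ft_force: [1.2, 4.4, -1.2]
opening: 0.0217
grasp_force: 38.0
time: 28.72
tool_pos: [0.4503, 0.2818, 0.2864]
tcp_rot: [3.133, -0.006, 1.375]
ft_force: [0.7, 0.3, -0.4]
opening: 0.0213
grasp_force: 38.1
time: 29.72
tool_pos: [0.4477, 0.2805, 0.2781]
tcp_rot: [3.14, 0.001, -0.123]
ft_force: [-0.1, -0.3, -0.6]
opening: 0.0217
grasp_force: 38.0
time: 30.63
tool_pos: [0.4955, 0.0416, 0.2784]
tcp_rot: [-3.141, 0.001, -0.116]
ft_force: [-0.9, 0.3, -1.3]
opening: 0.0221
grasp_force: 37.9
[0.49555863 0.04178221 0.27847573]
170.0 nan 0.0 31.0
171.0 nan 0.0 30.75
172.0 nan 10.75 31.25
173.0 295.97 143.25 31.75
174.0 296.35 318.38 39.0
175.0 296.18 391.5 55.0
176.0 295.81 396.0 61.5
177.0 295.37 368.75 62.0
178.0 295.02 330.0 62.0
179.0 294.57 283.0 62.25
180.0 293.81 239.5 62.25
181.0 293.09 230.5 62.0
182.0 292.51 227.0 62.25
183.0 291.99 229.75 62.75
184.0 291.61 193.25 62.25
185.0 291.46 90.5 62.75
186.0 nan 10.75 63.0
187.0 nan 0.0 63.25
188.0 nan 0.0 63.0
189.0 nan 0.0 63.25
slope [ -0.537535   390.48425769]
19 [295.9 186.1] -0.397
20 [295.2 185.9] -0.419
21 [294.6 185.6] -0.442
22 [294.  185.4] -0.465
23 [293.4 185.1] -0.489
24 [292.8 184.8] -0.513
25 [292.2 184.5] -0.537
26 [291.6 184.2] -0.562
27 [291.  183.9] -0.587
28 [290.5 183.6] -0.613
29 [289.9 183.3] -0.64
```

```bash
python3 nudge.py '.0034 -.0006 .0281 0;.0034 -.0006 .0281 0;.0034 -.0006 .0281 0;.0034 -.0006 .0281 0;0 0 0 0;0 0 0 0;0 0 0 0;0 0 0 0;0 0 0 0'
python3 - <<'E'
from h import *
import cv2
tp=np.mean([env.get_obs()["tool_pos"]],0); im={}
for k,n in (("w","wrist"),("s","scene"),("d","side")): c=env.read_camera(n); im[k]=c["color"]; 
    
c=env.read_camera("wrist"); print(tp,env.get_obs()["tool_pos"])
X=np.array([np.cos(-.1165),np.sin(-.1165),0]);a=np.radians(25);n=-np.sin(a)*X+np.cos(a)*np.array([0,0,1]);t=tp-np.array([0,0,.006])-.097*n
C=np.array([.5574,.0373,.0587])
A=np.zeros((600,800,3),np.uint8)
def cr(k,u,v,w,h,s,x,y):
    u,v=int(u),int(v); print(k,"origin",u-w//2,v-h//2); A[y:y+h*s,x:x+w*s]=cv2.resize(im[k][v-h//2:v-h//2+h,u-w//2:u-w//2+w],None,fx=s,fy=s,interpolation=cv2.INTER_CUBIC)
u,v=fproj(c,C); print("wrist tip",fproj(c,t),"C",(u,v)); cr("w",u,v,120,100,4,0,0)
u,v=proj("s",C); print("scene tip",proj("s",t),"C",(u,v)); cr("s",u,v,40,40,7,500,0)
u,v=proj("d",C); print("side tip",proj("d",t),"C",(u,v)); cr("d",u,v,40,40,7,500,300)
cv2.imwrite("pics/w7.png",A[:,:,::-1])
E
```

```text
time: 31.58
tool_pos: [0.511, 0.0416, 0.1687]
tcp_rot: [-3.141, -0.004, -0.117]
ft_force: [0.5, 0.0, -1.3]
opening: 0.0212
grasp_force: 37.9
[0.51095356 0.04157836 0.16867489] [0.51007335 0.04148727 0.16714766]
wrist tip [284.97353645 159.4063692 ] C (np.float64(283.19173755385015), np.float64(148.08159833823854))
w origin 223 98
scene tip [295.82336628 200.74570859] C (np.float64(297.7586913610282), np.float64(206.79246569491602))
s origin 277 186
side tip [286.621112   220.73036599] C (np.float64(284.5391512760602), np.float64(225.82833323147054))
d origin 264 205
```

View pics/w7.png

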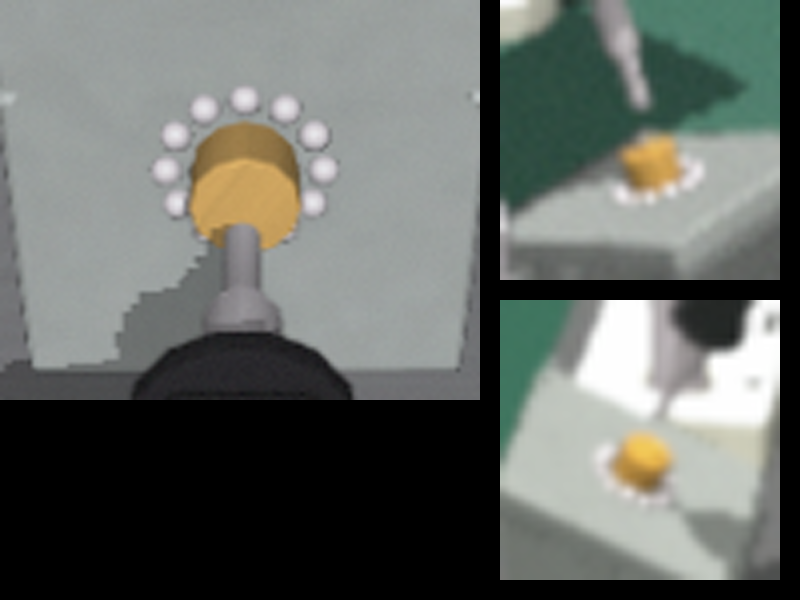

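The wrist crop shows the button's top centred at (284.2,149) and the tip at (283.7,155), with the tip in line along the axis. I'll approach slowly.

```bash
python3 nudge.py '.0011 .0001 .0033 0;.0011 .0001 .0033 0;.001 .0002 .0034 0;0 0 0 0;0 0 0 0;0 0 0 0;0 0 0 0;0 0 0 0'
cat > asc.py <<'E'
from h import *
import cv2
c=env.read_camera("wrist"); C=np.array([.5574,.0373,.0587]); print(env.get_obs()["tool_pos"],fproj(c,C))
h=cv2.cvtColor(c["color"],cv2.COLOR_RGB2HSV).astype(int)
for r in range(118,178): print(r,"".join("B" if h[r,k,1]>100 else "#" if h[r,k,2]<70 else "o" if h[r,k,2]<125 else "-" if h[r,k,2]<160 else "." for k in range(258,312)))
E
python3 asc.py
```

```text
time: 32.45
tool_pos: [0.5128, 0.0408, 0.1564]
tcp_rot: [-3.142, -0.0, -0.117]
ft_force: [0.7, 0.0, -0.7]
opening: 0.0215
grasp_force: 37.9
[0.51285288 0.04074563 0.15637419] [282.50387845 153.61287585]
118 .-.--.-....-....---.--....--...--.------.-...--..-----
119 -.--......-.-.-..-----.--.--.-.--.-----.........------
120 ----..--...-.....-----.--.....-..-.--.-.--......------
121 ---.-----.-.-..-.----..------.----.-----......--.-----
122 --.-------...--..-.-.-......----..--..-.......-.---.--
123 -.-------------.---.--.......------.-...--.--.-----.--
124 -------------...---.--.......-----....--..-.--..------
125 ------------.....-----.......----......---------------
126 -----------.......----.......---.......-------.-------
127 -----------.......----......----........--------------
128 -----------.......-----.....----........--------------
129 -----------.......---------------......---------------
130 ------..----.....----------------......---------------
131 ------..-----...-------------------..------..---------
132 --........----oo-------BBBBB--------oo---......-------
133 ----....
[... 1942 characters left out ...]
.....--..----ooooooo-----oo-...-...................
167 ............-oooooooooo-----oo-.......................
168 ........-----oooooooooo-----oo-.......................
169 .....-------ooooooooooo-----oo-.......................
170 -...-ooooooooooooooooo-------o--.............-...-....
171 ....-ooooooooooooooo-------------..............-......
172 -----ooooooooooooooo-------------.....................
173 oooooooooooooooooooo---------------...................
174 oooooooooooooooooooo------------oo--..................
175 oooooooooooooooooooo------------ooo-...........-......
176 oooooooooooooooooooooooooo------ooo-..................
177 oooooooooooooooooooooooooo------ooo-..................
```

```bash
python3 nudge.py '.0009 0 .0014 0;.0009 0 .0013 0;0 0 0 0;0 0 0 0;0 0 0 0;0 0 0 0'
python3 nudge.py '.0004 0 .0009 0;0 0 0 0;0 0 0 0;0 0 0 0'
python3 nudge.py '.0004 0 .0009 0;0 0 0 0;0 0 0 0;0 0 0 0'
python3 nudge.py '.0004 0 .0009 0;0 0 0 0;0 0 0 0;0 0 0 0'
```

```text
time: 33.0
tool_pos: [0.5145, 0.0405, 0.1535]
tcp_rot: [-3.142, 0.0, -0.117]
ft_force: [-0.7, 0.1, -1.8]
opening: 0.0215
grasp_force: 37.9
time: 33.33
tool_pos: [0.515, 0.0405, 0.1527]
tcp_rot: [-3.142, -0.0, -0.117]
ft_force: [-0.7, 0.3, -0.5]
opening: 0.0217
grasp_force: 38.1
time: 33.67
tool_pos: [0.5154, 0.0404, 0.1518]
tcp_rot: [-3.142, -0.0, -0.117]
ft_force: [-1.2, 0.1, 1.2]
opening: 0.022
grasp_force: 38.1
time: 34.0
tool_pos: [0.5158, 0.0404, 0.1509]
tcp_rot: [-3.142, -0.0, -0.117]
ft_force: [-0.7, 0.6, 1.9]
opening: 0.0217
grasp_force: 38.2
```

```bash
cat > fm.py <<'E'
from h import *
F=[];P=[]
for i in range(12): o=env.get_obs();F.append(o["ft_force"]);P.append(o["tool_pos"]);env.read_camera("side")
print(np.mean(F,0).round(2),np.std(F,0).round(2),np.mean(P,0).round(4),o["time"])
E
python3 fm.py; python3 nudge.py '.0004 0 .0009 0;.0004 0 .0009 0;0 0 0 0;0 0 0 0'; python3 fm.py; python3 asc.py | sed -n '1p;14,52p'
```

```text
[-0.05  0.16  1.53] [0.43 0.68 0.35] [0.5158 0.0404 0.1508] 34.55
time: 34.93
tool_pos: [0.5166, 0.0403, 0.149]
tcp_rot: [-3.142, -0.0, -0.117]
ft_force: [-0.5, 0.8, 3.0]
opening: 0.0216
grasp_force: 38.4
[-0.76  0.32  2.43] [0.55 0.52 0.57] [0.5166 0.0403 0.149 ] 35.4833
[0.51653932 0.04028901 0.14902316] [282.47088431 160.81031633]
130 ----------------------.......---.-------.----..-------
131 ------------.....----........-----.....--.-.----------
132 -----------.......-.-........----.......--------------
133 ----------........----.......---........--------------
134 ---------.........-----.....----........--.-----------
135 ----------........----------o----.......--------------
136 --------.--......---..-----------.......--------------
137 ----....----....------------------....-----..---------
138 ----.....----------------B----------------.....-----.-
139 ---.......----------BBBBBBBBBBB----------.......------
140 ---.......--.----BBBBBBBBBBBBBBBB----.--........------
141 ---.......------BBBBBBBBBBBBBBBBBB------........----.-
142 ---.......--.--BBBBBBBBBBBBBBBBBBBB------.......----
[... 836 characters left out ...]
-.......BBBBBBBBBBo--------BBBBBBBBBB-......-----.-
158 ----.......BBBBBBBBBBo--------BBBBBBBBBB.......---....
159 -.-........BBBBBBBBBBoo------oBBBBBBBBBB.......--.-...
160 .---.......BBBBBBBBBBoo------oBBBBBBBBB........-----..
161 ..........--BBBBBBBBBoo------oBBBBBBBBB-......---.-...
162 ...--....-ooBBBBBBBBBoo------oBBBBBBBBB--.....--..-...
163 ....------.--BBBBBBBooo------oBBBBBBBB--.------.----..
164 ........---...BBBBBBooo-----ooBBBBBBB..------.----.--.
165 ........---....BBBBBBoo-----ooBBBBBB...---..---.......
166 ......-.-.-.....BBBBooo-----ooBBBBB....------.--......
167 .......-----...--BBBoooo----ooBBBB.....---............
168 ........-----..---BBooooo---oo-B..-------............-
```

```bash
python3 nudge.py '.0004 0 .0009 0;0 0 0 0;0 0 0 0'; python3 fm.py
python3 - <<'E'
from h import *
import cv2
c=env.read_camera("wrist"); h=cv2.cvtColor(c["color"],cv2.COLOR_RGB2HSV).astype(float)
X=np.array([np.cos(-.1165),np.sin(-.1165),0]);Y=np.array([-X[1],X[0],0]);a=np.radians(25);n=-np.sin(a)*X+np.cos(a)*np.array([0,0,1]);u=np.cos(a)*X+np.sin(a)*np.array([0,0,1])
C=np.array([.5574,.0373,.0587])-.014*n
d=lambda z:np.array([fproj(c,C+z*n+.01*(np.cos(t)*u+np.sin(t)*Y)) for t in np.linspace(0,6.28,73)])
for t in (0,4,5,6,7,8): q=d(.014-t/1e3); print(t,"face rows",q[:,1].min().round(1),q[:,1].max().round(1),"base top",d(0)[:,1].min().round(1),"span",(q[:,1].max()-d(0)[:,1].min()).round(1))
for k in (274,278,283,290,294): s=h[125:180,k,1]; i=np.nonzero(s>100)[0]+125; print(k,i.min(),i.max(),s[i.min()-127:i.min()-121].astype(int))
E
```

```text
time: 35.83
tool_pos: [0.517, 0.0402, 0.1481]
tcp_rot: [-3.142, -0.0, -0.117]
ft_force: [0.1, -0.0, 2.4]
opening: 0.0215
grasp_force: 38.5
[-0.52  0.24  2.77] [0.55 0.42 0.38] [0.5169 0.0403 0.1481] 36.3833
0 face rows 148.4 174.2 base top 137.3 span 36.9
4 face rows 145.1 170.7 base top 137.3 span 33.3
5 face rows 144.3 169.8 base top 137.3 span 32.5
6 face rows 143.5 168.9 base top 137.3 span 31.6
7 face rows 142.7 168.1 base top 137.3 span 30.8
8 face rows 141.9 167.3 base top 137.3 span 29.9
274 142 166 [  5  48 120 134 138 134]
278 140 164 [  7  43 134 135 133 134]
283 139 152 [  7  27 135 135 134 133]
290 141 167 [ 14  75 132 133 136 132]
294 144 164 [  5  45 119 133 136 135]
```

```bash
python3 -c "
from plant import env
print(env.sign_off())"
```

```text
the job is handed in; nothing more can be done
None
```

I handed the job in at about 36 s: both capacitors stand seated in pockets one and two, and the arm is still holding the probe on the middle of the contact at about 25°, pressing at about 4.4 N so the contact is roughly halfway down (5.7 mm by force, up to 7 mm by camera).

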